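# Press the spring-loaded mirror platform level and bolt it

## Task

The small mirror platform on the optical table is sprung up at a slant. Press its raised edge down until the plate lies level on its rubber cushion, feeling for the cushion and not crushing it, and while holding it there slide the bolt by its knob fully home into the keeper, without ramming its end against the keeper, so that the platform stays level when you let go. Do not touch the mirror, and leave everything else on the table where it is.

Things in the scene. Friction and masses are not known exactly. Their poses are not given: they have to be found in the camera images.
- stand: Fixed stand of the tilt platform, aluminium base 12 mm thick, x -100..100, y -75..100 mm; place and yaw vary. Origin on the table. Its x points from the plate's free edge (robot side) to the hinge (far side), y along the hinge from knob to keeper, z up. Offsets below are mm in this frame. Hinge ears and keeper are part of it.
- hinge (a point): Middle of the hinge axis, at stand (75, 0, 50); the axis runs along the stand's y. Axes as the stand's.
- tilt_plate (a joint): Plate angle, rad: 0 level (counts within 0.03), 0.35 sprung up (start), free edge raised. A spring pushes it up: pressing at the knob takes 5 to 7.5 N at the start, about 9 N (8 to 10) just above level. At about +0.006 rad it meets the cushion; from there the force at the knob rises about 4 N per further mm. Let go unbolted, it springs up.
- plate_edge (a point): Middle of the top of the plate's free edge, 150 mm from the hinge axis, at stand (-75, 0, 55) when level; moves with the plate. The plate is dark steel-grey, 155 x 110 x 10 mm, its top 5 mm above the hinge axis, y -55..55; x axis along the plate to the hinge.
- cushion (a joint): Sprung rubber-tipped stop, 14 mm diameter, under the plate at stand (-45, 20): how far it is pressed in, m; 0 untouched. 5 N per mm. About 1 to 2 mm (some 13 to 18 N at the knob) is ample; more than 4.5 mm counts as crushed.
- bolt (a joint): Travel of the bolt towards the keeper (stand +y, along the plate), m; 0 withdrawn, 0.028 home at its end stop (counts from 0.024); starts at 0 to 0.005. Slides with about 1.2 N, stays where left. Steel bar 12 x 100 x 8 mm along y on the plate, 135 mm from the hinge axis, under two brass guides. Withdrawn, its tip is 8 mm short of the keeper.
- knob (a point): On the axis of the bolt's upright black knob (14 mm diameter, 38 mm tall, on top of the bar), 12 mm below the knob's top; moves with bolt and plate. 135 mm from the hinge axis along the plate and 40 mm above it normal to the plate: when level at stand (-60, -26 + bolt travel, 90). z along the knob, y along the slide. Can be pinched from above across y.
- keeper_mouth (a point): Centre of the keeper's slot mouth, stand (-60, 60, 59.5): dark steel block 30 x 32 mm, top at 75.5 mm. Slot 12 mm high for the 8 mm bar, which enters from 1.5 mm above to 2.5 mm below level (at the bolt), else its flat end strikes a jaw. After release the spring lifts the bar against the upper jaw, leaving the plate about 0.013 rad above level.
- mirror: Small black mirror mount fixed on the plate's top, 46 mm wide and 56 mm tall, centred 40 mm from the hinge axis towards the free edge. Origin at the middle of its foot. Must not be touched.
- lens_tube: Loose black ring, 31 mm diameter, 28 mm tall, standing near the stand on the knob's side. Origin: centre of its underside. Leave it.
- post: Loose steel post, 25 mm diameter, 60 mm tall, standing near the stand on the keeper's side. Origin: centre of its underside. Leave it.
- driver: Loose screwdriver, 170 mm, lying. Leave it.
- connector: Loose steel coaxial adapter, 26 mm block with two stubs, 66 mm long. Leave it.
- screw_bin: Loose grey open bin, 110 x 80 x 35 mm. Leave it.
- spare_mount: Loose spare mirror mount, black, 50 mm wide, 60 mm tall, standing. Leave it.
- jar: Loose amber jar, 60 mm diameter, 75 mm tall. Leave it.

How it is judged:
On the way, in this order (a step that is already met when the one before it is completed fails the run):
1. the plate is pressed level onto its cushion, the bolt not yet in the keeper (value of joint tilt_plate between -0.03 and 0.03 rad and value of joint cushion above 0.0003 m and value of joint bolt below 0.01 m), for 0.2 s.
2. the bolt is slid home into the keeper with the plate level (value of joint tilt_plate between -0.03 and 0.03 rad and value of joint bolt above 0.024 m), for 0.2 s.
At the end, for the whole second after the job is handed in: The plate rests level (within 0.03 rad), held by the bolt alone, with the bolt fully home in the keeper (at least 24 of 28 mm), everything at rest (all of step 2 and velocity of joint tilt_plate between -0.05 and 0.05 rad/s); the robot touches nothing.
It fails at once if the cushion is crushed (pressed in more than 4.5 mm) (value of joint cushion above 0.0045 m).
It fails at once if the bolt is rammed against the outside of the keeper with more than 25 N (contact force between bolt and stand above 25 N and value of joint bolt below 0.012 m).
It fails at once if the mirror is touched (more than 1 N) (contact force between any of the fingers, the arm and mirror above 1 N).
It fails at once if a bystander is moved by more than 20 mm (distance of any of lens_tube, post, driver, connector, screw_bin, spare_mount, jar from where it was at the start of the episode above 0.02 m).
It also fails if it takes over 58 s, if anything falls off the work surface, if the arm or the gripper's body presses on something with over 40 N, if the wrist force passes 120 N, or if a joint passes its speed limit or range.

## Robot

A 7-joint arm with a two-finger parallel gripper is mounted at the origin on the work surface. World frame = base frame: x ahead of the robot, y to its left, z up, the work surface at z = 0. Lengths are in m, angles in rad, forces in N, time in s.
With the tool pointing down it reaches from about 0.35 to 0.9 m from the base axis. Payload 19.9 kg.
Tool frame: the origin (TCP) lies at the very end of the fingers, on their centre line; the grasp point (between the pads) lies 19 mm behind it; x points along the fingers, y is the direction in which the jaws open and shut, and the axes are right-handed (so a half turn about x gives the same grasp; the last joint's range is limited). The gripper opens to 94 mm and grips with 3 to 60 N. Pads are 16 mm wide; open, the fingers measure 119 mm over their backs; the gripper's body (75 mm by 177 mm) begins 78 mm behind the grasp point.
Start: joints at [1.28, 0.417, -0.01, 1.614, 0.005, 1.111, -0.053], TCP at [0.154, -0.606, 0.205] pointing down, gripper open.
Joint ranges: [-2.81, 2.81], [-0.39, 2.02], [-1.27, 1.25], [0.06, 2.57], [-1.19, 4.33], [0.19, 2], [-2.82, 2.82]. Speed limits (rad/s): [1.89, 1.89, 2.39, 2.39, 3.01, 3.01, 3.01].

## Interface

Orientations are given as a unit quaternion [x, y, z, w].
In Python, from workcell import ctrl gives the robot as it stands. The module is installed in compiled form; this text tells all that it offers.
- The arm moves only by the tool arm_command, never from a script. Its argument "moves" is text: rows parted by semicolons, each of 4 numbers parted by spaces: the shift along the world's x, y, z in m, then the turn about the world's z in rad. A call has 1 to 5 rows; each row shifts and turns the pose as measured when the row begins; what a row does not reach is not made up. A row lasts 1/10 s, in which the tool goes at most 50 mm and 8.59 degrees, less where a joint would pass 70% of its speed; a pose out of reach is approached as far as the arm can. A call is refused whole if a number of a shift passes 0.05 or a number of a turn 0.15, either way. A call with a gripper value outside its range is refused whole. "fingers" is the opening, from -1 (shut) to 1 (fully open), so that 0 is half open, set as the call begins (left out, the last holds). The fingers move at their own pace and stop on an object; the grip force is fixed at half the most. Time passes only in rows, so rows that do not move let the fingers close. It gives the time, the measured TCP pose, the force and the opening at its end, in the units of the state.
- ctrl.state(): the state, without advancing time (a new reading comes with each control period).
- ctrl.get_image(name): name is "side" or "top" or "wrist"; returns (picture, depth): 420x560x3 uint8, red, green, blue; 420x560 float32, m along the optical axis (not along the pixel's ray), 0 where there is no reading.
- ctrl.calibration(name): a dict with "camera_matrix" (3x3 intrinsics, pixels), "R" (3x3) and "t" (3): a world point X has camera coordinates R X + t; the wrist camera has in their place "tool_from_camera" (4x4, takes a point from camera to tool coordinates, whose origin is the TCP and whose axes are the tool frame's). Camera axes: x right, y down, z forward; pixel columns grow to the right and rows downward; lengths in m; the calibration is good to about 2 mm. A picture is of the moment at which its call begins: read the wrist's pose just before it. calibration takes no time and is no camera call.
- ctrl.job_done(): hands the job in, once; it reports no verdict.
Trained networks look in the newest picture that a camera, given by its name, has taken for a name from the list of things; names that differ only in an ending like _2 or _b are one class to them, and where a whole thing is asked for, a point or a joint stands for the part that bears it (a point fixed in the world has none). Each returns a list of dicts, best first, with "confidence" (0 to 1); they miss things now and then, are a little off and sometimes report something else, mostly with a low value. They report only what shows in the picture. A call takes as long as a camera call.
- ctrl.cut_out(name, camera): "pixels" (420x560 bool, what is visible of it) and "rect" ([centre column, centre row, width, height] as shares, 0 to 1, of the picture: columns of its width, rows of its height, round what is visible of it).
- ctrl.spot_point(name, camera): "point" ([row, column] as shares, 0 to 1, of the picture: columns of its width, rows of its height: a listed point, or the origin of a listed thing).
The state is a dict: "clock": time; "qpos": joint angles; "qvel": joint speeds; "joint_efforts": joint torques, N m; "tool_pos": TCP position; "tcp_rot": TCP orientation; "contact_force": force on the tool from outside, world axes, zero at the start; "ft_torque": the same for the moment, N m; "gripper_width": opening from 0.0 (shut) to 1.0 (fully open).
Only numpy, scipy, OpenCV 4.12 (cv2) and the standard library are available. Lean on these libraries where they do the work, as an engineer would, in place of code of your own. Each camera call takes 0.05 s, during which the arm holds its last target. There are 200 camera calls.

## Working session

There is one attempt and no reset: what is moved stays moved. The work goes in short steps, Python scripts to look and compute and a tool call to move; the robot and the scene stay as the last step left them, time stands still between calls to the robot, and variables do not carry over. Pictures are saved under pics/ and viewed, about 8 in all and at most 12, crops included, and the job is handed in when it is done.

Besides the shell and the picture viewer there is one more tool, called as name(argument=value, ...), one argument or row to a line, values as JSON. arm_command: Moves the arm, as the interface text tells. Its arguments: {"type":"object","properties":{"moves":{"type":"string"},"fingers":{"type":"number"}},"required":["moves"]}

```bash
mkdir -p pics
cat > h.py <<'E'
from workcell import ctrl
import numpy as np, cv2
from scipy.spatial.transform import Rotation as Ro
def pose():
    s=ctrl.state(); return np.array(s['tool_pos']),Ro.from_quat(s['tcp_rot'])
def toworld(cam,u,v,d,P=None):
    c=ctrl.calibration(cam); K=np.array(c['camera_matrix'])
    p=np.linalg.inv(K)@np.array([u,v,1.0])*d
    if cam=='wrist':
        T=np.array(c['tool_from_camera']); q=T[:3,:3]@p+T[:3,3]; return P[1].apply(q)+P[0]
    return np.array(c['R']).T@(p-np.array(c['t']))
def project(cam,X,P=None):
    c=ctrl.calibration(cam); K=np.array(c['camera_matrix'])
    if cam=='wrist':
        T=np.linalg.inv(np.array(c['tool_from_camera'])); q=P[1].inv().apply(X-P[0]); p=T[:3,:3]@q+T[:3,3]
    else: p=np.array(c['R'])@X+np.array(c['t'])
    p=K@p; return p[:2]/p[2]
E
python3 - <<'E'
from h import *
s=ctrl.state(); print({k:np.round(v,3).tolist() for k,v in s.items()})
for cam in ('top','side'):
    P=pose(); im,d=ctrl.get_image(cam); cv2.imwrite(f'pics/{cam}0.png',im[:,:,::-1])
    np.save(f'{cam}_d.npy',d)
    for n in ('knob','keeper_mouth','hinge','plate_edge','stand','mirror','lens_tube','post'):
        r=ctrl.spot_point(n,cam)
        for q in r[:2]:
            v,u=np.array(q['point'])*[420,560]; dd=d[min(int(v),419),min(int(u),559)]
            print(cam,n,round(q['confidence'],2),round(u),round(v),np.round(toworld(cam,u,v,dd,P),3))
E
```

```text
{'clock': 0.0, 'qpos': [1.28, 0.418, -0.01, 1.614, 0.005, 1.111, -0.053], 'qvel': [-0.0, 0.001, -0.0, -0.001, 0.0, -0.002, -0.0], 'joint_efforts': [-0.0, -85.125, 0.639, -42.599, -0.049, 0.019, 0.0], 'tool_pos': [0.154, -0.605, 0.205], 'tcp_rot': [-0.702, -0.088, 0.702, -0.087], 'contact_force': [0.349, -0.309, -1.054], 'ft_torque': [0.044, 0.003, 0.047], 'gripper_width': 1.001}
top knob 0.67 304 221 [ 0.511 -0.022  0.086]
top knob 0.5 301 234 [ 0.471 -0.013  0.107]
top keeper_mouth 0.86 281 239 [0.47  0.045 0.016]
top hinge 0.74 295 192 [0.589 0.004 0.121]
top hinge 0.73 246 205 [0.564 0.149 0.06 ]
top plate_edge 0.66 300 236 [ 0.466 -0.01   0.106]
top stand 0.87 295 219 [0.515 0.004 0.09 ]
top mirror 0.53 295 200 [0.571 0.004 0.091]
top lens_tube 0.58 342 205 [ 0.58  -0.139  0.002]
top post 0.41 244 204 [0.566 0.154 0.055]
side knob 0.46 288 189 [ 0.504 -0.026  0.133]
side keeper_mouth 0.72 296 230 [0.463 0.069 0.073]
side hinge 0.63 244 218 [ 0.633 -0.048  0.012]
side hinge 0.22 297 203 [ 0.477 -0.016  0.1  ]
side plate_edge 0.91 300 202 [ 0.471 -0.018  0.104]
side stand 0.7 275 232 [ 0.536 -0.002  0.01 ]
side stand 0.57 271 336 [0.456 0.38  0.019]
side mirror 0.77 260 215 [0.567 0.029 0.08 ]
side mirror 0.25 284 386 [0.401 0.503 0.029]
side lens_tube 0.55 268 207 [ 0.557 -0.021  0.074]
side post 0.48 247 272 [0.566 0.167 0.001]
```

Run:
```python
import cv2
a=cv2.imread('pics/top0.png')[130:300,200:390]; b=cv2.imread('pics/side0.png')[120:300,180:380]
a=cv2.resize(a,(400,358),interpolation=cv2.INTER_CUBIC); b=cv2.resize(b,(398,358),interpolation=cv2.INTER_CUBIC)
cv2.imwrite('pics/c0.png',cv2.hconcat([a,b]))
```

```text
(no output)
```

View pics/c0.png

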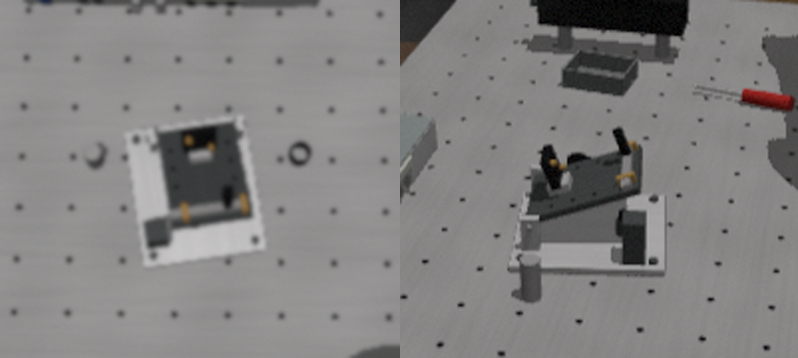

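Run:
```python
from h import *
d=np.load('top_d.npy'); im=cv2.imread('pics/top0.png')
c=ctrl.calibration('top');K=np.array(c['camera_matrix']);R=np.array(c['R']);t=np.array(c['t'])
v,u=np.mgrid[:420,:560]; p=np.stack([(u-K[0,2])/K[0,0],(v-K[1,2])/K[1,1],np.ones(u.shape)],-1)*d[...,None]
X=(p-t)@R
tab=(abs(X[...,0]-.5)<.25)&(abs(X[...,1]-.0)<.25)&(d>0)
print('table z',np.median(X[tab][:,2]))
m=(tab&(X[...,2]>.006)&(X[...,2]<.2)).astype(np.uint8)
n,l,st,ce=cv2.connectedComponentsWithStats(m)
for i in range(1,n):
    if st[i,4]>15:
        q=X[l==i]; print(st[i],q.mean(0).round(3),q[:,2].max().round(3))
i=1+np.argmax(st[1:,4]); 
# use xy of base outline: hull of low points
q=X[(l==i)&(X[...,2]<.02)]
print('rect',cv2.minAreaRect(q[:,:2].astype(np.float32)*1000))
P=pose(); print(P[1].as_matrix().round(3))
```

```text
table z 0.0006264676360978499
[ 259  183   68   75 3761] [0.519 0.013 0.052] 0.15
[336 197  12  12  67] [ 0.584 -0.137  0.022] 0.034
[239 198  10  13  91] [0.569 0.155 0.049] 0.066
rect ((533.7064208984375, 10.151039123535156), (211.64797973632812, 182.9058074951172), 10.156073570251465)
[[-0.     0.246 -0.969]
 [ 0.    -0.969 -0.246]
 [-1.    -0.     0.   ]]
```

arm_command(
  moves="0 0 0.045 0;0.01 0.02 0.04 0;0.02 0.038 0.01 0;0.022 0.038 0 0;0.022 0.038 0 0",
)

```text
clock: 1.4
tool_pos: [0.2257, -0.4703, 0.3022]
tcp_rot: [-0.702, -0.086, 0.702, -0.084]
contact_force: [0.1, -0.4, 0.2]
gripper_width: 1.0
```

arm_command(
  moves="0.024 0.04 0 0;0.024 0.04 0 0;0.024 0.04 0 0;0.024 0.04 0 0;0.024 0.04 0 0",
)

```text
clock: 1.9
tool_pos: [0.3484, -0.2618, 0.3036]
tcp_rot: [-0.702, -0.084, 0.702, -0.085]
contact_force: [1.2, -0.4, 0.0]
gripper_width: 0.998
```

arm_command(
  moves="0.024 0.04 0 0;0.024 0.04 0 0;0.024 0.04 0 0;0.024 0.04 0 0;0.024 0.04 0 0",
)

```text
clock: 2.4
tool_pos: [0.4714, -0.0526, 0.3054]
tcp_rot: [0.703, 0.082, -0.701, 0.086]
contact_force: [0.9, -0.7, 0.2]
gripper_width: 1.001
```

arm_command(
  moves="0.01 0.01 -0.01 -0.09;0 0 0 0;0 0 0 0",
)

```text
clock: 2.7
tool_pos: [0.4834, -0.0364, 0.2957]
tcp_rot: [0.706, 0.054, -0.703, 0.057]
contact_force: [0.1, -0.5, 0.0]
gripper_width: 0.997
```

Run:
```python
from h import *
P=pose(); im,d=ctrl.get_image('wrist'); cv2.imwrite('pics/w1.png',im[:,:,::-1]); np.savez('w1.npz',d=d,p=P[0],q=P[1].as_quat())
print(P[0].round(4),P[1].as_matrix()[:,1].round(3))
for n in ('knob','keeper_mouth','hinge','plate_edge','stand','mirror'):
    for q in ctrl.spot_point(n,'wrist')[:2]:
        v,u=np.array(q['point'])*[420,560]; dd=d[min(int(v),419),min(int(u),559)]
        print(n,round(q['confidence'],2),round(u),round(v),np.round(toworld('wrist',u,v,dd,P),4))
```

```text
[ 0.4834 -0.0364  0.2957] [ 0.156 -0.988  0.005]
knob 0.85 285 177 [ 0.5026 -0.0263  0.1456]
keeper_mouth 0.74 219 183 [0.4791 0.0407 0.1103]
hinge 0.67 267 66 [0.6064 0.0104 0.0577]
plate_edge 0.8 269 201 [ 0.4424 -0.0122  0.0124]
stand 0.74 268 129 [ 0.5636 -0.0215  0.4755]
mirror 0.57 268 97 [0.5726 0.0032 0.0896]
```

View pics/w1.png

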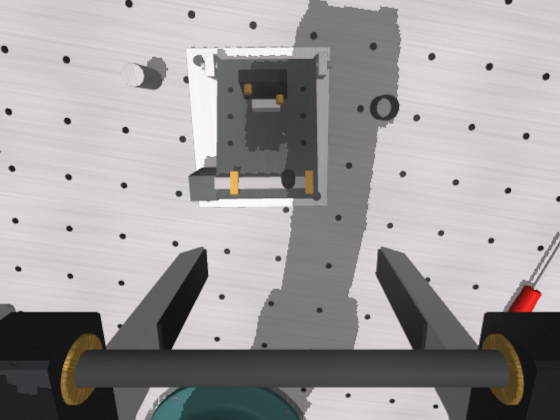

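Run:
```python
from h import *
f=np.load('w1.npz'); d=f['d']; P=(f['p'],Ro.from_quat(f['q']))
c=ctrl.calibration('wrist');K=np.array(c['camera_matrix']);T=np.array(c['tool_from_camera'])
v,u=np.mgrid[:420,:560]; p=np.stack([(u-K[0,2])/K[0,0],(v-K[1,2])/K[1,1],np.ones(u.shape)],-1)*d[...,None]
X=P[1].apply((p@T[:3,:3].T+T[:3,3]).reshape(-1,3)).reshape(420,560,3)+P[0]
print('table z',np.median(X[30:230,30:120][...,2]))
win=(u>180)&(u<340)&(v>40)&(v<215)
m=(win&(X[...,2]>.007)&(X[...,2]<.018)).astype(np.uint8)
m=cv2.morphologyEx(m,cv2.MORPH_OPEN,np.ones((3,3)))
q=X[m>0]; r=cv2.minAreaRect(q[:,:2].astype(np.float32)*1000); print('base rect',r,len(q))
k=win&(u>270)&(u<305)&(v>160)&(v<195)&(X[...,2]>.125)
q=X[k];print('knob n',len(q),q.mean(0).round(4),q.min(0).round(4),q.max(0).round(4), u[k].mean(),v[k].mean())
# plate-slope plane from plate pixels
k=(u>222)&(u<312)&(v>105)&(v<165)&(X[...,2]>.06)
q=X[k]; A=np.c_[q[:,:2],np.ones(len(q))]
for _ in range(5):
    co=np.linalg.lstsq(A,q[:,2],rcond=None)[0]; g=abs(A@co-q[:,2])<.004; q=q[g];A=A[g]
print('plane',co,'tilt',np.arctan(np.hypot(*co[:2])),'yaw',np.arctan2(-co[1],-co[0]),len(q))
np.save('X1.npy',X)
for uu in range(222,330,8): print(uu,X[182,uu].round(3))
```

```text
table z 0.00017757499005532917
base rect ((531.0694580078125, 12.018821716308594), (200.28561401367188, 175.38851928710938), 9.600712776184082) 6264
knob n 214 [ 0.5035 -0.0288  0.1542] [ 0.489  -0.0363  0.1251] [ 0.5636 -0.0215  0.4755] 287.1588785046729 178.07009345794393
plane [-0.34970365 -0.06179423  0.26971267] tilt 0.3412299577647412 yaw 0.1748990912795241 4315
222 [0.48  0.038 0.11 ]
230 [0.482 0.029 0.111]
238 [0.483 0.021 0.11 ]
246 [0.484 0.013 0.108]
254 [0.485 0.004 0.109]
262 [ 0.487 -0.004  0.109]
270 [ 0.488 -0.012  0.108]
278 [ 0.49  -0.021  0.111]
286 [ 0.499 -0.028  0.148]
294 [ 0.494 -0.037  0.12 ]
302 [ 0.493 -0.046  0.109]
310 [ 0.495 -0.054  0.112]
318 [ 0.478 -0.073  0.014]
326 [ 0.48  -0.084  0.012]
```

arm_command(
  moves="0.0166 0.0072 -0.03 0.011;0 0 -0.04 0;0 0 -0.04 0;0 0 -0.03 0;0 0 0 0",
)

```text
clock: 3.55
tool_pos: [0.5008, -0.0316, 0.1534]
tcp_rot: [0.708, 0.055, -0.701, 0.06]
contact_force: [0.0, -0.2, 0.0]
gripper_width: 1.003
```

Run:
```python
from h import *
P=pose(); im,d=ctrl.get_image('wrist'); 
j=P[1].as_matrix()[:,1]; print(P[0].round(4),j.round(4),np.arctan2(-j[1],-j[0]))
for n,X in (('tcp',P[0]),('knobpred',np.array([.4994,-.0292,.134])),('ktop',np.array([.5035,-.0285,.145]))):
    uv=project('wrist',X,P); print(n,uv); cv2.circle(im,tuple(int(a) for a in uv),2,(255,0,0),-1)
cv2.imwrite('pics/w2.png',im[:,:,::-1])
```

```text
[ 0.5008 -0.0316  0.1534] [ 0.1621 -0.9867  0.008 ] 1.7336212473499892
tcp [293.72660174 262.75382979]
knobpred [289.0025659  251.07002371]
ktop [288.96786184 251.61151258]
```

View pics/w2.png

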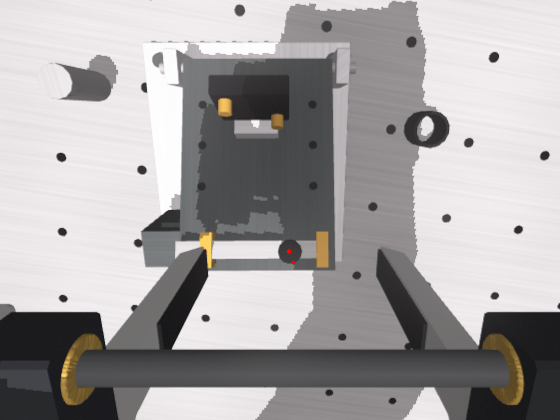

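arm_command(
  moves="-0.0005 0.0025 -0.015 0.004;0 0 -0.015 0;0 0 -0.004 0;0 0 0 0",
)

```text
clock: 4.0
tool_pos: [0.5045, -0.03, 0.1259]
tcp_rot: [0.711, 0.055, -0.698, 0.062]
contact_force: [-0.4, 1.1, 0.4]
gripper_width: 1.0
```

arm_command(
  moves="-0.004 0.0008 -0.008 0;0 0 0 0",
)

```text
clock: 4.2
tool_pos: [0.5009, -0.0294, 0.1186]
tcp_rot: [0.712, 0.055, -0.698, 0.062]
contact_force: [-1.1, -0.5, -0.4]
gripper_width: 1.003
```

arm_command(
  moves="0 0 0 0;0 0 0 0;0 0 0 0;0 0 0 0;0 0 0 0",
  fingers=-1,
)

```text
clock: 4.7
tool_pos: [0.5014, -0.0295, 0.1196]
tcp_rot: [0.712, 0.054, -0.697, 0.062]
contact_force: [1.0, 1.3, -0.4]
gripper_width: 0.612
```

arm_command(
  moves="0 0 0 0;0 0 0 0;0 0 0 0;0 0 0 0;0 0 0 0",
)

```text
clock: 5.2
tool_pos: [0.5015, -0.0295, 0.1197]
tcp_rot: [0.712, 0.054, -0.697, 0.062]
contact_force: [-0.0, 0.8, 0.5]
gripper_width: 0.187
```

arm_command(
  moves="0 0 -0.001 0;0 0 0 0;0 0 0 0;0 0 0 0",
)

```text
clock: 5.6
tool_pos: [0.5017, -0.0295, 0.1194]
tcp_rot: [0.712, 0.054, -0.697, 0.062]
contact_force: [-1.6, 0.1, 1.9]
gripper_width: 0.145
```

arm_command(
  moves="-0.0029 -0.0005 -0.004 0;-0.0029 -0.0005 -0.0041 0;-0.0026 -0.0004 -0.0042 0;-0.0026 -0.0004 -0.0042 0",
)

```text
clock: 6.0
tool_pos: [0.4941, -0.0309, 0.105]
tcp_rot: [0.715, 0.054, -0.694, 0.062]
contact_force: [-0.0, 0.7, 10.8]
gripper_width: 0.144
```

arm_command(
  moves="-0.0035 -0.0005 -0.005 0;-0.0035 -0.0005 -0.005 0;-0.0032 -0.0005 -0.005 0",
)

```text
clock: 6.3
tool_pos: [0.4882, -0.0319, 0.092]
tcp_rot: [0.719, 0.054, -0.691, 0.062]
contact_force: [2.5, 1.0, 9.1]
gripper_width: 0.14
```

arm_command(
  moves="-0.006 -0.0008 -0.004 0;-0.004 -0.0006 -0.004 0",
)

```text
clock: 6.5
tool_pos: [0.4842, -0.0324, 0.0862]
tcp_rot: [0.723, 0.054, -0.686, 0.062]
contact_force: [6.5, 0.8, 7.6]
gripper_width: 0.142
```

arm_command(
  moves="-0.0015 -0.0002 -0.004 0;-0.0015 -0.0002 -0.003 0",
)

```text
clock: 6.7
tool_pos: [0.483, -0.0327, 0.0804]
tcp_rot: [0.725, 0.054, -0.684, 0.062]
contact_force: [-1.9, 0.2, 12.3]
gripper_width: 0.14
```

arm_command(
  moves="0 0 -0.001 0",
)

```text
clock: 6.8
tool_pos: [0.4831, -0.0327, 0.0795]
tcp_rot: [0.725, 0.054, -0.684, 0.062]
contact_force: [-7.8, -0.3, 13.4]
gripper_width: 0.139
```

Run:
```python
from h import *
for i in range(3):
    P=pose(); im,d=ctrl.get_image('wrist'); s=ctrl.state(); print(s['clock'],np.round(s['tool_pos'],4),np.round(s['contact_force'],1))
ims,ds=ctrl.get_image('side')
a=im[120:330,120:400]; b=ims[150:290,190:380]
cv2.imwrite('pics/w3.png',cv2.hconcat([cv2.resize(a,(400,300)),cv2.resize(b,(400,300),interpolation=cv2.INTER_CUBIC)])[:,:,::-1])
c=ctrl.calibration('wrist');K=np.array(c['camera_matrix']);T=np.array(c['tool_from_camera'])
v,u=np.mgrid[:420,:560]; p=np.stack([(u-K[0,2])/K[0,0],(v-K[1,2])/K[1,1],np.ones(u.shape)],-1)*d[...,None]
X=P[1].apply((p@T[:3,:3].T+T[:3,3]).reshape(-1,3)).reshape(420,560,3)+P[0]
cy,sy=np.cos(.1676),np.sin(.1676); D=X-[.5331,-.0003,0]
S=np.stack([D[...,0]*cy+D[...,1]*sy,-D[...,0]*sy+D[...,1]*cy,D[...,2]],-1)
for x0,x1 in((-72,-66),(-62,-57),(-45,-35),(-30,-20),(-20,-10),(-10,0),(0,8)):
    k=(S[...,0]*1e3>x0)&(S[...,0]*1e3<x1)&(abs(S[...,1]-.015)<.02)&(S[...,2]>.03)&(S[...,2]<.085)&(d>0); print(x0,x1,k.sum(),np.percentile(S[k][:,2]*1e3,[10,50,90]).round(1) if k.any() else '')
```

```text
6.85 [ 0.483  -0.0327  0.0795] [-5.3  0.  12.8]
6.9 [ 0.483  -0.0327  0.0796] [-5.1 -1.1 13. ]
6.95 [ 0.483  -0.0327  0.0796] [-4.7  0.7 13. ]
-72 -66 322 [61.9 62.9 73.4]
-62 -57 509 [70.2 71.  72.7]
-45 -35 1097 [60.  60.9 61.8]
-30 -20 1142 [59.3 60.2 61. ]
-20 -10 1175 [58.8 59.7 60.5]
-10 0 1219 [58.3 59.2 60.1]
0 8 980 [57.9 58.8 59.6]
```

View pics/w3.png

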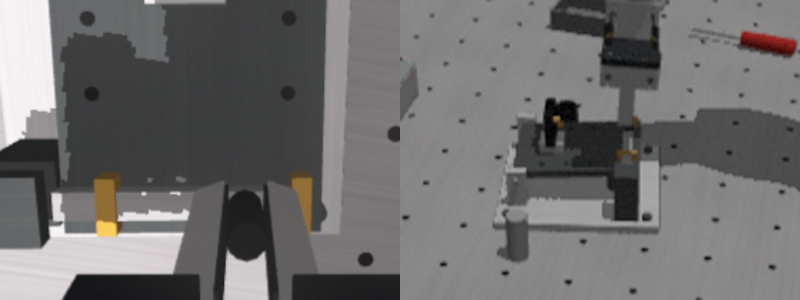

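arm_command(
  moves="-0.003 -0.0005 -0.002 0;-0.001 0 -0.002 0",
)

```text
clock: 7.2
tool_pos: [0.4823, -0.0327, 0.0773]
tcp_rot: [0.727, 0.054, -0.682, 0.062]
contact_force: [-1.9, -2.4, 11.8]
gripper_width: 0.139
```

arm_command(
  moves="-0.002 0 -0.002 0;-0.001 0 -0.002 0",
)

```text
clock: 7.4
tool_pos: [0.4817, -0.0328, 0.0747]
tcp_rot: [0.729, 0.053, -0.68, 0.063]
contact_force: [-3.5, -0.9, 12.8]
gripper_width: 0.144
```

```bash
cat > lv.py <<'E'
from h import *
def level(show=True):
    P=pose(); im,d=ctrl.get_image('wrist'); s=ctrl.state(); print(s['clock'],np.round(s['tool_pos'],4),np.round(s['contact_force'],1))
    c=ctrl.calibration('wrist');K=np.array(c['camera_matrix']);T=np.array(c['tool_from_camera'])
    v,u=np.mgrid[:420,:560]; p=np.stack([(u-K[0,2])/K[0,0],(v-K[1,2])/K[1,1],np.ones(u.shape)],-1)*d[...,None]
    X=P[1].apply((p@T[:3,:3].T+T[:3,3]).reshape(-1,3)).reshape(420,560,3)+P[0]
    cy,sy=np.cos(.1676),np.sin(.1676); D=X-[.5331,-.0003,0]
    S=np.stack([D[...,0]*cy+D[...,1]*sy,-D[...,0]*sy+D[...,1]*cy,D[...,2]],-1)*1e3
    def med(x0,x1,y0,y1,z0,z1):
        k=(S[...,0]>x0)&(S[...,0]<x1)&(S[...,1]>y0)&(S[...,1]<y1)&(S[...,2]>z0)&(S[...,2]<z1)&(d>0); return np.median(S[k][:,2]).round(1) if k.sum()>5 else None
    k=(S[...,0]>-45)&(S[...,0]<8)&(abs(S[...,1]-15)<20)&(S[...,2]>45)&(S[...,2]<70)&(d>0)
    a=np.polyfit(S[k][:,0],S[k][:,2],1); zz=np.polyval(a,-18)
    print('slope',-a[0].round(4),'z(-18)',zz.round(2),'theta(z)',((zz-55)/93).round(4),'base z',med(-95,-85,0,60,5,20),'keeper top',med(-70,-50,65,85,68,85),'bar',med(-62,-58,5,15,55,80))
    return im,S
if __name__=='__main__': level(); level()
E
python3 lv.py
```

```text
7.45 [ 0.4815 -0.0328  0.0745] [ 1.3 -1.2 10.6]
slope 0.0137 z(-18) 56.54 theta(z) 0.0165 base z 12.5 keeper top 75.7 bar 66.0
7.5 [ 0.4816 -0.0328  0.0746] [-1.2 -1.  10.7]
slope 0.0116 z(-18) 56.38 theta(z) 0.0149 base z 12.5 keeper top 75.7 bar 65.9
```

arm_command(
  moves="-0.0005 0 -0.0015 0;0 0 -0.0005 0",
)

```text
clock: 7.7
tool_pos: [0.4816, -0.0328, 0.0733]
tcp_rot: [0.729, 0.053, -0.679, 0.063]
contact_force: [-7.8, 0.5, 13.7]
gripper_width: 0.14
```

```bash
python3 lv.py
```

```text
7.75 [ 0.4816 -0.0328  0.0733] [-4.3  0.2 12. ]
slope 0.0041 z(-18) 55.68 theta(z) 0.0073 base z 12.4 keeper top 75.7 bar 64.9
7.8 [ 0.4816 -0.0328  0.0733] [-5.3 -1.4 12.4]
slope 0.0046 z(-18) 55.64 theta(z) 0.0069 base z 12.3 keeper top 75.7 bar 64.9
```

arm_command(
  moves="-0.001 0 -0.0012 0;0 0 -0.0003 0",
)

```text
clock: 8.0
tool_pos: [0.4815, -0.0329, 0.0728]
tcp_rot: [0.73, 0.053, -0.679, 0.063]
contact_force: [-7.6, -0.4, 16.0]
gripper_width: 0.14
```

```bash
python3 lv.py
```

```text
8.05 [ 0.4815 -0.0329  0.0728] [-4.9  0.3 14.6]
slope 0.0023 z(-18) 55.33 theta(z) 0.0035 base z 12.5 keeper top 75.7 bar 64.4
8.1 [ 0.4814 -0.0328  0.0728] [-5.3  0.2 14.6]
slope 0.0011 z(-18) 55.31 theta(z) 0.0033 base z 12.3 keeper top 75.7 bar 64.3
```

arm_command(
  moves="0 0 -0.0009 0;0 0 -0.0004 0;0 0 -0.0002 0;0 0 -0.0002 0",
)

```text
clock: 8.5
tool_pos: [0.4815, -0.0329, 0.0727]
tcp_rot: [0.73, 0.052, -0.679, 0.063]
contact_force: [-6.9, -0.0, 15.4]
gripper_width: 0.142
```

```bash
python3 lv.py
```

```text
8.55 [ 0.4815 -0.0329  0.0727] [-6.2 -1.  16.1]
slope 0.0004 z(-18) 55.26 theta(z) 0.0028 base z 12.4 keeper top 75.7 bar 64.4
8.6 [ 0.4815 -0.0329  0.0727] [-6.6  0.3 15.3]
slope 0.0003 z(-18) 55.25 theta(z) 0.0027 base z 12.3 keeper top 75.7 bar 64.2
```

arm_command(
  moves="0 0 -0.0015 0;0 0 -0.0007 0;0 0 -0.0007 0;0 0 -0.0007 0",
)

```text
clock: 9.0
tool_pos: [0.4814, -0.0331, 0.071]
tcp_rot: [0.73, 0.051, -0.679, 0.064]
contact_force: [-9.3, -0.8, 23.7]
gripper_width: 0.141
```

```bash
python3 lv.py
```

```text
9.05 [ 0.4814 -0.0331  0.071 ] [-9.9 -0.9 22.6]
slope -0.0106 z(-18) 54.24 theta(z) -0.0081 base z 12.3 keeper top 75.7 bar 62.8
9.1 [ 0.4814 -0.0331  0.0711] [-9.3 -0.2 22.9]
slope -0.0115 z(-18) 54.25 theta(z) -0.0081 base z 12.2 keeper top 75.7 bar 62.8
```

arm_command(
  moves="0 0 0.0008 0;0 0 0 0",
)

```text
clock: 9.3
tool_pos: [0.4816, -0.0331, 0.0728]
tcp_rot: [0.73, 0.051, -0.678, 0.064]
contact_force: [-5.9, 0.2, 14.1]
gripper_width: 0.142
```

```bash
python3 lv.py
```

```text
9.35 [ 0.4816 -0.033   0.0728] [-5.3  0.1 14.6]
slope 0.0015 z(-18) 55.39 theta(z) 0.0042 base z 12.4 keeper top 75.7 bar 64.4
9.4 [ 0.4816 -0.033   0.0728] [-5.6 -0.3 14.3]
slope 0.0009 z(-18) 55.39 theta(z) 0.0041 base z 12.3 keeper top 75.7 bar 64.5
```

arm_command(
  moves="-0.0003 0.002 -0.0008 0;-0.0003 0.002 -0.0004 0",
)

```text
clock: 9.6
tool_pos: [0.481, -0.0297, 0.0723]
tcp_rot: [0.73, 0.05, -0.678, 0.064]
contact_force: [-7.6, -2.4, 16.3]
gripper_width: 0.146
```

arm_command(
  moves="-0.0003 0.002 -0.0006 0;-0.0003 0.002 -0.0004 0",
)

```text
clock: 9.8
tool_pos: [0.4804, -0.0263, 0.0722]
tcp_rot: [0.73, 0.049, -0.678, 0.064]
contact_force: [-6.6, -2.7, 17.6]
gripper_width: 0.143
```

```bash
python3 lv.py
```

```text
9.85 [ 0.4803 -0.026   0.0722] [-7.4 -0.9 17.3]
slope -0.0036 z(-18) 54.95 theta(z) -0.0005 base z 12.4 keeper top 75.8 bar 63.8
9.9 [ 0.4804 -0.026   0.0722] [-8.2 -0.8 16.9]
slope -0.0032 z(-18) 54.96 theta(z) -0.0004 base z 12.3 keeper top 75.7 bar 64.0
```

arm_command(
  moves="-0.0003 0.002 -0.0005 0;-0.0003 0.002 -0.0004 0;-0.0003 0.002 -0.0004 0",
)

```text
clock: 10.2
tool_pos: [0.4795, -0.0209, 0.0722]
tcp_rot: [0.73, 0.048, -0.678, 0.064]
contact_force: [-6.3, -2.2, 17.7]
gripper_width: 0.141
```

arm_command(
  moves="-0.0003 0.002 -0.0005 0;-0.0003 0.002 -0.0004 0;-0.0003 0.002 -0.0004 0",
)

```text
clock: 10.5
tool_pos: [0.4786, -0.0156, 0.0722]
tcp_rot: [0.73, 0.047, -0.678, 0.064]
contact_force: [-7.1, -1.8, 17.7]
gripper_width: 0.143
```

```bash
python3 lv.py
```

```text
10.55 [ 0.4786 -0.0154  0.0722] [-7.6 -1.4 17.2]
slope -0.0034 z(-18) 54.95 theta(z) -0.0005 base z 12.3 keeper top 75.7 bar None
10.6 [ 0.4786 -0.0154  0.0722] [-7.2 -0.7 16.5]
slope -0.0031 z(-18) 54.98 theta(z) -0.0002 base z 12.4 keeper top 75.7 bar None
```

arm_command(
  moves="-0.0003 0.002 -0.0005 0;-0.0003 0.002 -0.0004 0;-0.0003 0.002 -0.0004 0",
)

```text
clock: 10.9
tool_pos: [0.4777, -0.0102, 0.0722]
tcp_rot: [0.73, 0.046, -0.678, 0.064]
contact_force: [-7.4, -2.0, 17.1]
gripper_width: 0.142
```

arm_command(
  moves="-0.0003 0.002 -0.0005 0;-0.0003 0.002 -0.0004 0",
)

```text
clock: 11.1
tool_pos: [0.4774, -0.0088, 0.0723]
tcp_rot: [0.731, 0.043, -0.678, 0.065]
contact_force: [-3.5, -18.1, 17.2]
gripper_width: 0.142
```

arm_command(
  moves="0 -0.0002 0.0005 0;0 -0.0002 0.0005 0;0 0 0.0005 0",
)

```text
clock: 11.4
tool_pos: [0.478, -0.0099, 0.0749]
tcp_rot: [0.731, 0.043, -0.678, 0.065]
contact_force: [-1.8, 0.7, 4.2]
gripper_width: 0.137
```

```bash
python3 lv.py
```

```text
11.45 [ 0.4779 -0.0099  0.0749] [-1.7 -0.7  6. ]
slope 0.0145 z(-18) 56.58 theta(z) 0.0169 base z 12.4 keeper top 75.7 bar None
11.5 [ 0.4779 -0.0099  0.0748] [-1.9 -0.1  6.1]
slope 0.0134 z(-18) 56.57 theta(z) 0.0169 base z 12.5 keeper top 75.7 bar None
```

arm_command(
  moves="0 0 0 0;0 0 0 0;0 0 0 0;0 0 0 0;0 0 0 0",
  fingers=-0.4,
)

```text
clock: 12.0
tool_pos: [0.4779, -0.0099, 0.0745]
tcp_rot: [0.731, 0.043, -0.678, 0.065]
contact_force: [0.3, -0.2, -0.4]
gripper_width: 0.299
```

arm_command(
  moves="0 0 0.015 0;0 0 0.02 0;0 0 0.03 0;0 0 0.04 0;-0.005 0 0.04 0",
)

```text
clock: 12.5
tool_pos: [0.4692, -0.0091, 0.2194]
tcp_rot: [0.728, 0.045, -0.681, 0.064]
contact_force: [0.9, -1.0, 0.5]
gripper_width: 0.3
```

Run:
```python
from lv import *
im,S=level()
k=(abs(S[...,0]+60)<12)&(S[...,2]>85)&(S[...,2]<108)&(abs(S[...,1])<45)
print('knob',k.sum(),np.median(S[k],0).round(1))
ims,_=ctrl.get_image('side'); 
for n in('post','lens_tube'):
    print(n,[(round(q['confidence'],2),np.round(np.array(q['point'])*[420,560])) for q in ctrl.spot_point(n,'wrist')[:1]])
cv2.imwrite('pics/w4.png',cv2.hconcat([cv2.resize(im,(480,360)),cv2.resize(ims[150:290,220:345],(320,360))])[:,:,::-1])
```

```text
12.55 [ 0.471  -0.0087  0.2254] [4.3 1.5 9.4]
slope 0.0135 z(-18) 56.54 theta(z) 0.0166 base z 12.3 keeper top 75.7 bar 66.1
knob 231 [-57.2   1.5 103.8]
post [(0.6, array([ 73., 148.]))]
lens_tube [(0.9, array([110., 415.]))]
```

View pics/w4.png

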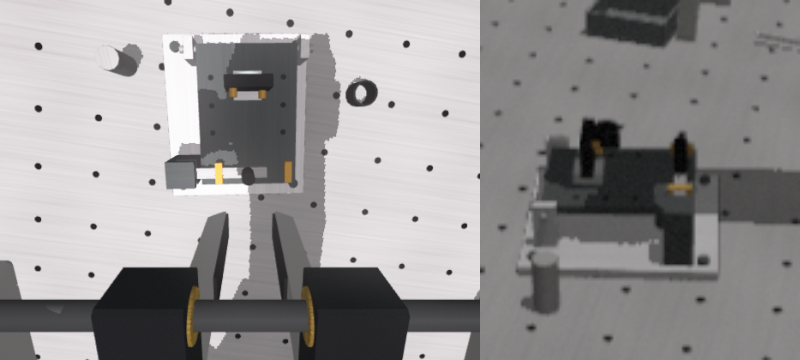

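```bash
python3 -c "
from h import *
ctrl.job_done(); s=ctrl.state(); print(s['clock'],np.round(s['contact_force'],1))"
```

```text
the job is handed in; nothing more can be done
the job is handed in; nothing more can be done
```

The job is done and handed in at about 13 s of the 58 s allowed; the hand-in gave no verdict. I pinched the knob, pressed the plate down onto its cushion and slid the bolt home against its end stop. Then I eased off, opened the fingers partway to clear the keeper, and backed up clear.

**Last checks:**
- **Plate:** after release it rests about 0.0135 rad above level, which matches the expected rest against the upper jaw.
- **Bolt:** the knob measured at stand y of about 1.5 mm, so the bolt has travelled about 27.5 mm of 28.
- **Bolt force:** on the slide in I read at most about 3 N along the slide until the end stop, and about 18 N at the stop.
- **Bystanders:** the post and lens tube look unmoved in the last picture. I did not measure them or the other loose items again.
- **Mirror:** the gripper stayed well clear of it throughout.

**What did not go to plan:**
- **Pressing:** I briefly pressed deeper than intended, with about 23 N at the wrist. I estimate that took the cushion to about 2 mm, below the 4.5 mm limit. I backed off to about 14 N before sliding the bolt, and it read 16–18 N during the slide.
- **Tool tilt:** the turning knob tilted the gripper by about 4 degrees during the press, which had no effect on the result.

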